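# Feel for the release notch of a panel test jig

### The job

The glass panel in the white test jig is held by a copper clamp bar; free it by its hidden release key. With the closed fingertips touch the top of the yellow block at one end of the jig's raised front edge, then run them from there along the top of the grey edge until they drop into the notch, and press the key inside all the way down so that the clamp bar swings up. Then take the hand away; do not lift the bar by hand, and leave the panel, the red suction lifter, the meter and the probe where they are.

Things in the scene. Friction and masses are not known exactly. Their poses are not given: they have to be found in the camera images.
- jig: the fixed white test jig, 260 (x) x 460 (y) mm, plate at most 36 mm high; origin under its centre on the bench, x away from its front edge (which faces the robot), y to the left along that edge, z up. The raised front edge runs along y, its middle line at jig x = -110 mm: yellow block on the left, grey edge, black block on the right
- start_block: the yellow block, fixed at the left end of the raised front edge, from jig y = 110 to 230 mm, 42 mm deep in x, flat top 61 mm above the bench; same origin and axes as the jig
- edge_start (a point): point on the top face of the yellow block, on the middle line of the raised edge, 25 mm to the left of where the grey edge begins; axes as the jig
- key (a joint): how far the release key has been pressed down, m: 0 untouched, 0.008 fully down. The dark steel key (34 x 52 mm, flat top) fills the floor of the notch, 10 mm below the top of the grey edge, and sinks 8 mm more. Stiff, about 5 to 7 N, without a return spring: it stays where it is left
- clamp (a joint): angle of the copper clamp bar, rad: 0 closed on the panel, 0.5 swung up; linked to the key in proportion
- clamp_bar (a point): copper clamp bar 350 mm long (y), 50 mm wide, 6 mm thick, along the far side of the panel; this point is the bar's centre, 25 mm from its hinge line at the far side. It swings up as the key goes down
- panel_center (a point): centre of the loose glass panel, 195 x 345 x 4 mm, lying on the jig behind the raised edge
- lifter_center (a point): centre of the loose red suction lifter, a knob 56 mm across and 48 mm high that stands on the panel
- meter_center (a point): centre of the loose orange multimeter, 170 x 82 x 36 mm, on the bench left of the jig
- probe_center (a point): centre of the loose red test probe, 110 mm long, 12 mm thick, on the bench right of the jig
- edge_mid (a point): middle of the grey edge (jig x = -110, y = 0 mm), at the height of its flat top, 60 mm above the bench; axes as the jig. The grey edge runs from jig y = 110 to -110 mm and is 36 mm deep in x. It has one notch, 56 mm long in y, open to front and back, whose centre lies anywhere from y = -75 to +25 mm, different each time; elsewhere the top is unbroken

How it is judged (in metres and radians):
On the way, in this order (a step that is already met when the one before it is completed fails the run):
1. the fingertips touch the top of the yellow block, the key still untouched (contact force between the fingers and start_block above 0.5 N and value of joint key below 0.002 m), for 0.05 s.
2. the fingertips run in contact over the first stretch of the grey edge, right of the yellow block, the key still untouched (contact force between the fingers and anything else above 0.2 N and value of joint key below 0.002 m and y of the grasp point in the frame of jig between 0.056 and 0.092 m and x of the grasp point in the frame of jig between -0.145 and -0.075 m), for 0.1 s.
3. the key is pressed all the way down by the fingers (value of joint key above 0.0068 m and contact force between the fingers and anything else above 0.5 N), for 0.05 s.
At the end, for the whole second after the job is handed in: The key is at least 6.5 of its 8 mm down, the clamp bar is up by more than 0.38 rad and at rest; panel within 10 mm, lifter within 15 mm, meter and probe within 20 mm of where they were (value of joint key above 0.0065 m and value of joint clamp above 0.38 rad and distance of panel_center from where it was at the start of the episode below 0.01 m and distance of lifter_center from where it was at the start of the episode below 0.015 m and distance of each of meter_center, probe_center from where it was at the start of the episode below 0.02 m and linear speed of clamp below 0.02 m/s); the robot touches nothing.
It fails at once if the clamp bar is touched by the robot (contact force between any of the fingers, the arm and clamp above 1 N).
It fails at once if the panel is shifted or lifted by more than 10 mm (distance of panel_center from where it was at the start of the episode above 0.01 m).
It fails at once if the suction lifter is shifted or lifted by more than 15 mm (distance of lifter_center from where it was at the start of the episode above 0.015 m).
It fails at once if the meter or the probe is moved by more than 20 mm (distance of any of meter_center, probe_center from where it was at the start of the episode above 0.02 m).
It also fails if it takes over 61 s, if anything falls off the work surface, if the arm or the gripper's body presses on something with over 40 N, if the wrist force passes 120 N, or if a joint passes its speed limit or range.

### The arm

A 6-joint arm with a two-finger parallel gripper is mounted at the origin on the work surface. World frame = base frame: x ahead of the robot, y to its left, z up, the work surface at z = 0. Lengths are in mm, angles in rad, forces in N, time in s.
With the tool pointing down it reaches from about 225 to 725 mm from the base axis. Payload 3.1 kg.
Tool frame: the origin (TCP) lies midway between the tips of the shut fingers; the grasp point (between the pads) lies 19 mm behind it; z points along the fingers, y is the line along which they close (so a half turn about z gives the same grasp; the last joint's range is limited). The gripper opens to 85 mm and grips with 20 to 120 N. Pads are 22 mm wide; open, the fingers measure 114 mm over their backs; the gripper's body (76 mm by 85 mm) begins 54 mm behind the grasp point. The pads swing forward as they close: fully open they stand 13 mm farther back than shut.
Start: joints at [1.014, 0.048, 0.099, 1.622, 0, 1.443], TCP at [218.29, 477.459, 231.312] pointing down, gripper open.
Joint ranges: [-2.91, 2.91], [-0.99, 1.94], [-1.21, 1.42], [-2.12, 2.29], [-1.49, 1.47], [-3.14, 3.14]. Speed limits (rad/s): [2.79, 2.79, 3.14, 3.14, 3.14, 3.14].

### API

Orientations are given as a unit quaternion [w, x, y, z].
In Python, from rig import robot gives the robot as it stands.
- The arm moves only by the tool arm_command, never from a script. Its argument "steps" is a list of rows, each a list of 7 numbers: the shift along the tool's x, y, z each as a share of 0.03 m, from -1 to 1, then the turn, a rotation vector about the tool's x, y, z each as a share of 5 degrees, from -1 to 1, then the closure in counts, from 0 (fully open) to 255 (shut). A call has exactly 8 rows; each row shifts and turns the commanded pose from where the row before left it, along the tool's axes as they then stand; what a row does not reach is not made up. A row lasts 1/10 s, in which the tool goes at most 50 mm and 8.59 degrees, less where a joint would pass 70% of its speed; a pose out of reach is approached as far as the arm can. A call with a number of a shift or a turn outside -1 to 1 is refused whole. A call with a gripper value outside its range is refused whole. The fingers move at their own pace and stop on an object; the grip force is fixed at half the most. Time passes only in rows, so rows that do not move let the fingers close, or fill a call up. It gives the time, the measured TCP pose, the force, the opening and the grip force at its end, in the units of the state.
- robot.observe(): the state, without advancing time (a new reading comes with each control period).
- robot.snapshot(name): name is "scene" or "top" or "wrist"; returns a dict with "color" (480x640x3 uint8, red, green, blue), "fov_y" (degrees; the focal length in pixels is half the picture's height over the tangent of half this angle, whatever the lens; pixels are square), "cx", "cy" (the principal point, pixels), "R" (3x3) and "t" (3): a world point X has camera coordinates R X + t; the wrist camera has in their place "hand_eye" (4x4, takes a point from camera to tool coordinates, whose origin is the TCP and whose axes are the flange's). Camera axes: x right, y down, z forward; pixel columns grow to the right and rows downward; lengths in mm; the calibration is good to about 2 mm. A picture is of the moment at which its call begins: read the wrist's pose just before it. There is no depth.
- robot.sign_off(): hands the job in; it is judged then, once.
The state is a dict: "time_s": time; "joints": joint angles; "qd": joint speeds; "joint_efforts": joint torques, N m; "tcp_pos": TCP position; "eef_rot": TCP orientation; "contact_force": force on the tool from outside, world axes, zero at the start; "torque": the same for the moment, N m; "width": opening from 0.0 (shut) to 1.0 (fully open); "grasp_force": force on a finger pad.
Only numpy, scipy, OpenCV 4.12 (cv2) and the standard library are available. Lean on these libraries where they do the work, as an engineer would, in place of code of your own. Each camera call takes 0.05 s, during which the arm holds its last target. There are 200 camera calls.

## Working session

There is one attempt and no reset: what is moved stays moved. The work goes in short steps, Python scripts to look and compute and a tool call to move; the robot and the scene stay as the last step left them, time stands still between calls to the robot, and variables do not carry over. Pictures are saved under pics/ and viewed, at most 10 in all, crops included, and the job is handed in when it is done.

Besides the shell and the picture viewer there is one more tool, called as name([rows], argument=value, ...), one row to a line, values as JSON. arm_command: Moves the arm, as the interface text tells. Its arguments: {"type":"object","properties":{"steps":{"type":"array"}},"required":["steps"]}

```bash
mkdir -p pics; cat > h.py <<'E'
import numpy as np, cv2
from rig import robot
def ray(s,u,v,z):
    f=240/np.tan(np.radians(s["fov_y"])/2); R=np.array(s["R"]);t=np.array(s["t"])
    c=-R.T@t; d=R.T@np.array([(u-s["cx"])/f,(v-s["cy"])/f,1]); return c+d*(z-c[2])/d[2]
E
python3 - <<'E'
from h import *
o=robot.observe();print(o["tcp_pos"],o["eef_rot"],o["contact_force"],o["time_s"])
for n in["top","scene"]:
    s=robot.snapshot(n);cv2.imwrite(f"pics/{n}.png",s["color"][:,:,::-1]);print(n,s["fov_y"],s["cx"],s["cy"],-np.array(s["R"]).T@np.array(s["t"]))
    np.save(f"{n}.npy",s,allow_pickle=True)
    hsv=cv2.cvtColor(s["color"],cv2.COLOR_RGB2HSV)
    m=cv2.inRange(hsv,(22,120,100),(35,255,255))
    for c in cv2.findContours(m,0,2)[0]:
        if cv2.contourArea(c)>100: print(cv2.contourArea(c),cv2.minAreaRect(c),[ray(s,*p,61).round(0).tolist() for p in cv2.boxPoints(cv2.minAreaRect(c))])
E
```

```text
[217.94703847 476.92594792 230.09226015] [-4.18921708e-04  2.12755696e-01  9.77104665e-01 -1.14515988e-03] [-0.33432885  0.21991124 -0.11242529] 0.0
top 48.41982090493387 323.0023027697315 242.37086395988666 [ 486.93970168  -14.98515296 1257.84400125]
724.0 ((53.98274230957031, 419.7069091796875), (39.55310821533203, 44.009796142578125), 68.19859313964844) [[235.0, 638.0, 61.0], [269.0, 550.0, 61.0], [191.0, 515.0, 61.0], [157.0, 602.0, 61.0]]
879.0 ((264.443115234375, 279.5770568847656), (52.64458084106445, 18.11933135986328), 9.865806579589844) [[507.0, 179.0, 61.0], [547.0, 173.0, 61.0], [526.0, 56.0, 61.0], [486.0, 63.0, 61.0]]
scene 42.690222574880046 316.48506301911124 242.84270092514535 [ 975.36319463 -716.54426683 1095.10808749]
675.5 ((310.1585998535156, 183.30343627929688), (18.43609619140625, 47.50201416015625), 48.36646270751953) [[485.0, 62.0, 61.0], [508.0, 188.0, 61.0], [553.0, 163.0, 61.0], [529.0, 41.0, 61.0]]
617.5 ((295.0, 46.5), (25.0, 30.0), 90.0) [[168.0, 568.0, 61.0], [241.0, 610.0, 61.0], [297.0, 510.0, 61.0], [226.0, 470.0, 61.0]]
```

View pics/top.png

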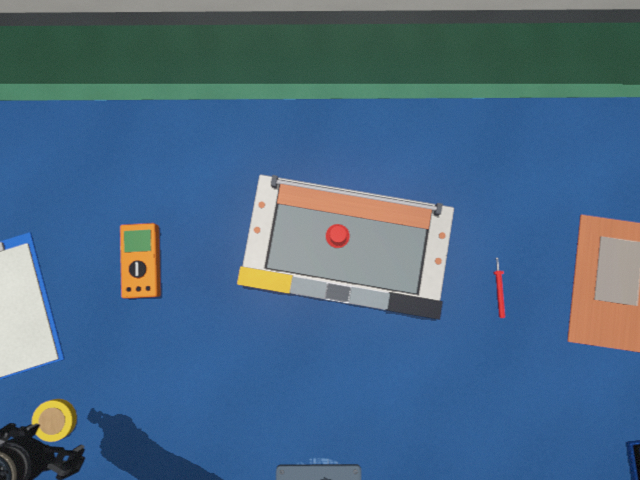

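View pics/scene.png

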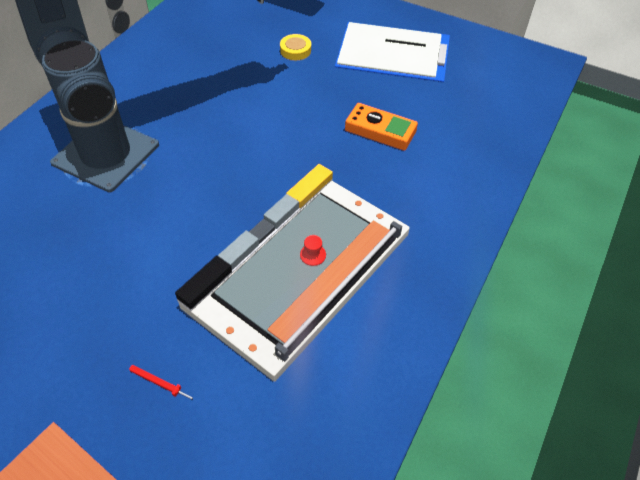

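The top view shows the yellow block at about (239–292, 267–292). The grey edge runs to about (390, 300), with the dark key near (338, 293), and the black block ends at (441, 318). The scene view agrees. Next I'll get the jig frame from the coloured pieces.

```bash
python3 - <<'E'
from h import *
from scipy.spatial.transform import Rotation as Ro
s=np.load("top.npy",allow_pickle=True).item();hsv=cv2.cvtColor(s["color"],cv2.COLOR_RGB2HSV)
def cen(m,box,z,lab):
    k=np.zeros_like(m);x0,x1,y0,y1=box;k[y0:y1,x0:x1]=m[y0:y1,x0:x1]
    c=max(cv2.findContours(k,0,2)[0],key=cv2.contourArea);r=cv2.minAreaRect(c);w=ray(s,*r[0],z);print(lab,r,w.round(1));return w
Y=cen(cv2.inRange(hsv,(22,120,100),(35,255,255)),(200,320,250,310),61,"yellow")
B=cen(cv2.inRange(hsv,(0,0,0),(180,255,50)),(375,460,280,330),61,"black")
for u,v in[(300,286),(338,293),(370,298),(345,265)]:print(u,v,hsv[v,u])
K=cen(cv2.inRange(hsv,(0,0,60),(180,255,110)),(322,355,275,310),50,"key")
e=(Y-B)[:2];L=np.linalg.norm(e);e/=L;print("len",L,"(340 expected)")
for w,n in((K,"key"),):print(n,"jig y",170+(w-Y)[:2]@e, "off x",(w-Y)[:2]@np.array([e[1],-e[0]]))
E0=Y[:2]-35*e;M=(Y+B)[:2]/2
R=Ro.from_quat([*robot.observe()["eef_rot"][1:],robot.observe()["eef_rot"][0]])
print("yaw jig y",np.degrees(np.arctan2(e[1],e[0])),"tool y",R.as_matrix()[:,1],np.degrees(np.arctan2(*R.as_matrix()[1::-1,1])))
print("edge_start",E0,"edge mid",M,"e",e)
E
```

```text
yellow ((264.443115234375, 279.5770568847656), (52.64458084106445, 18.11933135986328), 9.865806579589844) [516.3 117.8  61. ]Traceback (most recent call last):
  File "<stdin>", line 8, in <module>
  File "<stdin>", line 6, in cen
ValueError: max() iterable argument is empty
```

```bash
python3 - <<'E'
from h import *
from scipy.spatial.transform import Rotation as Ro
s=np.load("top.npy",allow_pickle=True).item();g=cv2.cvtColor(s["color"],cv2.COLOR_RGB2HSV)
print([g[v,u].tolist() for u,v in((415,305),(300,286),(338,293),(370,298),(345,265),(415,330))])
def cen(m,box,z,lab):
    k=np.zeros_like(m);x0,x1,y0,y1=box;k[y0:y1,x0:x1]=m[y0:y1,x0:x1]
    c=max(cv2.findContours(k,0,2)[0],key=cv2.contourArea);r=cv2.minAreaRect(c);w=ray(s,*r[0],z);print(lab,r,w.round(1));return w
Y=cen(cv2.inRange(g,(22,120,100),(35,255,255)),(200,320,250,310),61,"yellow")
rgb=s["color"].max(2)
B=cen((rgb<70).astype(np.uint8),(375,460,280,330),61,"black")
K=cen(((rgb<120)&(g[:,:,1]<90)).astype(np.uint8),(322,355,275,310),50,"key")
e=(Y-B)[:2];L=np.linalg.norm(e);e/=L;print("len",L,"(340 expected)")
print("key jig y",170+(K-Y)[:2]@e, "off x",(K-Y)[:2]@np.array([e[1],-e[0]]))
o=robot.observe()["eef_rot"];R=Ro.from_quat(np.roll(o,-1)).as_matrix()
print("jig y deg",np.degrees(np.arctan2(e[1],e[0])),"tool y deg",np.degrees(np.arctan2(R[1,1],R[0,1])),R[:,0])
print("edge_start",Y[:2]-35*e,"mid",(Y+B)[:2]/2,"e",e)
E
```

```text
[[115, 23, 68], [98, 16, 171], [108, 21, 120], [100, 18, 173], [90, 11, 158], [107, 156, 154]]
yellow ((264.443115234375, 279.5770568847656), (52.64458084106445, 18.11933135986328), 9.865806579589844) [516.3 117.8  61. ]
black ((433.7000427246094, 310.9000244140625), (11.384199142456055, 13.28156566619873), 18.43494987487793) [ 445.  -259.2   61. ]
key ((337.4808044433594, 292.0961608886719), (21.37666130065918, 12.94366455078125), 11.309932708740234) [487.6 -45.7  50. ]
len 383.653205532065 (340 expected)
key jig y 4.008408092201876 off x 2.239206048927098
jig y deg 79.28450999149487 tool y deg 65.43149566429189 [-9.09464534e-01  4.15781419e-01  2.70492206e-04]
edge_start [509.79330139  83.39772464] mid [480.63417678 -70.69422449] e [0.18593226 0.98256257]
```

```bash
python3 - <<'E'
from h import *
s=np.load("top.npy",allow_pickle=True).item();g=cv2.cvtColor(s["color"],cv2.COLOR_RGB2HSV)
def cen(m,box,z,lab):
    k=np.zeros_like(m);x0,x1,y0,y1=box;k[y0:y1,x0:x1]=m[y0:y1,x0:x1]
    c=max(cv2.findContours(k,0,2)[0],key=cv2.contourArea);r=cv2.minAreaRect(c);w=ray(s,*r[0],z);print(lab,r,w.round(1));return w
Y=cen(cv2.inRange(g,(20,100,60),(38,255,255)),(200,320,250,310),61,"yellow")
rgb=s["color"].max(2)
B=cen(((rgb<100)&(g[:,:,1]<110)).astype(np.uint8),(375,460,280,330),61,"black")
K=cen(((rgb<140)&(g[:,:,1]<90)).astype(np.uint8),(322,355,275,310),50,"key")
e=(Y-B)[:2];L=np.linalg.norm(e);e/=L;print("len",L,"(340 expected)")
print("key jig y",170+(K-Y)[:2]@e, "off x",(K-Y)[:2]@np.array([e[1],-e[0]]))
ES=Y[:2]-35*e;T=np.array([217.95,476.9]);a=np.radians(np.degrees(np.arctan2(e[1],e[0])));print("jig y deg",np.degrees(a),"edge_start",ES,"mid",(Y+B)[:2]/2,"e",e)
d=ES-T;print("tool x,y of move in present frame",d@[-.9095,.4158],d@[.4158,.9095])
E
```

```text
yellow ((264.3660583496094, 279.4768981933594), (52.807064056396484, 18.621797561645508), 9.782407760620117) [516.5 118.   61. ]
black ((414.0115966796875, 305.57513427734375), (54.07124328613281, 18.440481185913086), 9.688786506652832) [ 456.9 -215.6   61. ]
key ((337.6756896972656, 292.4459228515625), (23.18025779724121, 14.467110633850098), 9.462321281433105) [486.9 -46.2  50. ]
len 338.8742086187199 (340 expected)
key jig y 3.2188191037510876 off x -0.3535390659998363
jig y deg 79.87269316228931 edge_start [510.3711691   83.50643491] mid [486.73229789 -48.83607067] e [0.17583591 0.98441949]
tool x,y of move in present frame -429.5300976587636 -236.20272533881217
```

arm_command([
  [0,0,0,0,0,-0.96,255],
  [0,0,0,0,0,-0.96,255],
  [0,0,0,0,0,-0.96,255],
  [-1,-0.94,0,0,0,0,255],
  [-1,-0.94,0,0,0,0,255],
  [-1,-0.94,0,0,0,0,255],
  [-1,-0.94,0,0,0,0,255],
  [-1,-0.94,0,0,0,0,255],
])

```text
time_s: 0.9
tcp_pos: [341.5, 310.7, 230.8]
eef_rot: [-0.0, 0.088, 0.996, -0.0]
contact_force: [0.2, 0.2, -0.1]
width: 0.002
grasp_force: 0.0
```

arm_command([
  [-1,-0.94,0,0,0,0,255],
  [-1,-0.94,0,0,0,0,255],
  [-1,-0.94,0,0,0,0,255],
  [-1,-0.94,0,0,0,0,255],
  [-1,-0.94,0,0,0,0,255],
  [-1,-0.94,0,0,0,0,255],
  [-0.9,-0.85,0,0,0,0,255],
  [0,0,0,0,0,0,255],
])

```text
time_s: 1.7
tcp_pos: [512.2, 80.3, 229.8]
eef_rot: [-0.0, 0.091, 0.996, -0.001]
contact_force: [-0.1, 0.8, -0.2]
width: -0.0
grasp_force: 0.0
```

arm_command([
  [0.08,0.09,0.5,0,0,0,255],
  [0,0,0.9,0,0,0,255],
  [0,0,0.9,0,0,0,255],
  [0,0,0.9,0,0,0,255],
  [0,0,0.9,0,0,0,255],
  [0,0,0.8,0,0,0,255],
  [0,0,0.3,0,0,0,255],
  [0,0,0,0,0,0,255],
])

```text
time_s: 2.5
tcp_pos: [506.5, 87.5, 73.4]
eef_rot: [-0.002, 0.088, 0.996, -0.0]
contact_force: [-0.5, -0.4, 0.9]
width: -0.003
grasp_force: 0.0
```

```bash
python3 - <<'E'
from h import *
o=robot.observe();print(o["tcp_pos"],o["contact_force"])
a=robot.snapshot("scene")["color"][130:330,160:430];b=robot.snapshot("wrist")["color"]
a=cv2.resize(a,(400,300));b=cv2.resize(b,(400,300));cv2.imwrite("pics/near.png",np.hstack([a,b])[:,:,::-1])
E
```

```text
[506.49835628  87.52110155  73.41774285] [-0.51292886 -0.36567736  0.94627372]
```

View pics/near.png

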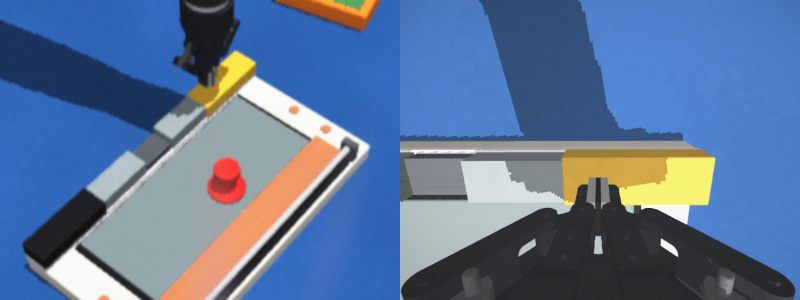

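The fingertips (right half, about (598, 185)) hover over the yellow block, just left of the grey edge. I'll shift them 4 mm away from the robot and lower them.

arm_command([
  [-0.15,0,0.1,0,0,0,255],
  [0,0,0.1,0,0,0,255],
  [0,0,0.08,0,0,0,255],
  [0,0,0.05,0,0,0,255],
  [0,0,0.05,0,0,0,255],
  [0,0,0.05,0,0,0,255],
  [0,0,0,0,0,0,255],
  [0,0,0,0,0,0,255],
])

```text
time_s: 3.4
tcp_pos: [512.8, 86.3, 62.3]
eef_rot: [-0.0, 0.089, 0.996, -0.0]
contact_force: [0.6, -0.4, 0.9]
width: -0.003
grasp_force: 0.0
```

arm_command([
  [0,0,0.03,0,0,0,255],
  [0,0,0.03,0,0,0,255],
  [0,0,0,0,0,0,255],
  [0,0,0,0,0,0,255],
  [0,0,0,0,0,0,255],
  [0,0,0,0,0,0,255],
  [0,0,0,0,0,0,255],
  [0,0,0,0,0,0,255],
])

```text
time_s: 4.2
tcp_pos: [513.1, 86.3, 61.1]
eef_rot: [0.0, 0.089, 0.996, 0.0]
contact_force: [-1.4, -0.1, 5.7]
width: -0.004
grasp_force: 2.6
```

arm_command([
  [0,-0.1,0.02,0,0,0,255],
  [0,-0.2,0.02,0,0,0,255],
  [0,-0.2,0.02,0,0,0,255],
  [0,-0.2,0,0,0,0,255],
  [0,-0.2,0,0,0,0,255],
  [0,-0.2,0,0,0,0,255],
  [0,-0.2,0,0,0,0,255],
  [0,-0.2,0,0,0,0,255],
])

```text
time_s: 5.0
tcp_pos: [506.8, 43.3, 60.1]
eef_rot: [0.002, 0.088, 0.996, 0.002]
contact_force: [0.2, 4.0, 5.4]
width: -0.003
grasp_force: 2.8
```

arm_command([
  [0.05,-0.15,0.01,0,0,0,255],
  [0.05,-0.15,0,0,0,0,255],
  [0,-0.15,0,0,0,0,255],
  [0,-0.15,0,0,0,0,255],
  [0,-0.15,0,0,0,0,255],
  [0,-0.15,0,0,0,0,255],
  [0,-0.15,0,0,0,0,255],
  [0,-0.15,0,0,0,0,255],
])

```text
time_s: 5.8
tcp_pos: [497.6, 8.6, 60.0]
eef_rot: [0.002, 0.088, 0.996, 0.002]
contact_force: [0.9, 5.1, 6.8]
width: 0.001
grasp_force: 3.7
```

arm_command([
  [0,-0.2,0,0,0,0,255],
  [0,-0.2,0,0,0,0,255],
  [0,-0.2,0,0,0,0,255],
  [0,-0.2,0,0,0,0,255],
  [0,-0.2,0,0,0,0,255],
  [0,-0.2,0,0,0,0,255],
  [0,-0.15,0,0,0,0,255],
  [0,-0.1,0,0,0,0,255],
])

```text
time_s: 6.6
tcp_pos: [487.1, -36.3, 57.4]
eef_rot: [-0.001, 0.089, 0.996, -0.0]
contact_force: [0.2, 0.1, -0.6]
width: -0.003
grasp_force: 0.0
```

arm_command([
  [0,-0.1,0,0,0,0,255],
  [0,-0.1,0,0,0,0,255],
  [0,-0.1,0,0,0,0,255],
  [0,0,0,0,0,0,255],
  [0,0,0,0,0,0,255],
  [0,0,0,0,0,0,255],
  [0,0,0,0,0,0,255],
  [0,0,0,0,0,0,255],
])

```text
time_s: 7.4
tcp_pos: [486.5, -44.5, 58.6]
eef_rot: [0.0, 0.088, 0.996, 0.0]
contact_force: [0.5, -0.8, 0.2]
width: 0.003
grasp_force: 0.0
```

The tips dropped into the notch with no contact force, right over the measured key centre. Now I'll press the key.

arm_command([
  [0,0,0.1,0,0,0,255],
  [0,0,0.1,0,0,0,255],
  [0,0,0.08,0,0,0,255],
  [0,0,0.08,0,0,0,255],
  [0,0,0.06,0,0,0,255],
  [0,0,0.06,0,0,0,255],
  [0,0,0.05,0,0,0,255],
  [0,0,0,0,0,0,255],
])

```text
time_s: 8.2
tcp_pos: [486.3, -44.5, 42.8]
eef_rot: [-0.0, 0.089, 0.996, 0.0]
contact_force: [-1.7, 0.8, 3.7]
width: -0.002
grasp_force: 2.0
```

arm_command([
  [0,0,0.05,0,0,0,255],
  [0,0,0.05,0,0,0,255],
  [0,0,0.04,0,0,0,255],
  [0,0,0,0,0,0,255],
  [0,0,0,0,0,0,255],
  [0,0,0,0,0,0,255],
  [0,0,0,0,0,0,255],
  [0,0,0,0,0,0,255],
])

```text
time_s: 9.0
tcp_pos: [486.4, -44.5, 41.9]
eef_rot: [0.0, 0.089, 0.996, -0.0]
contact_force: [-8.3, 2.7, 19.5]
width: -0.005
grasp_force: 9.8
```

The key has bottomed out: tip height is 41.9 mm and the force is 19.5 N. I'll retract straight up and check the bar.

arm_command([
  [0,0,-0.2,0,0,0,255],
  [0,0,-0.4,0,0,0,255],
  [0,0,-0.8,0,0,0,255],
  [0,0,-1,0,0,0,255],
  [0,0,-1,0,0,0,255],
  [0,0,-1,0,0,0,255],
  [0,0,-0.6,0,0,0,255],
  [0,0,0,0,0,0,255],
])

```text
time_s: 9.8
tcp_pos: [488.7, -45.2, 191.9]
eef_rot: [0.003, 0.089, 0.996, -0.0]
contact_force: [0.9, 0.0, -0.1]
width: -0.001
grasp_force: 0.0
```

```bash
python3 - <<'E'
from h import *
o=robot.observe();print(o["tcp_pos"],o["contact_force"])
cv2.imwrite("pics/after.png",robot.snapshot("scene")["color"][:,:,::-1])
E
```

```text
[488.71576182 -45.16797401 191.86512068] [ 0.87034294  0.00243705 -0.07415156]
```

View pics/after.png

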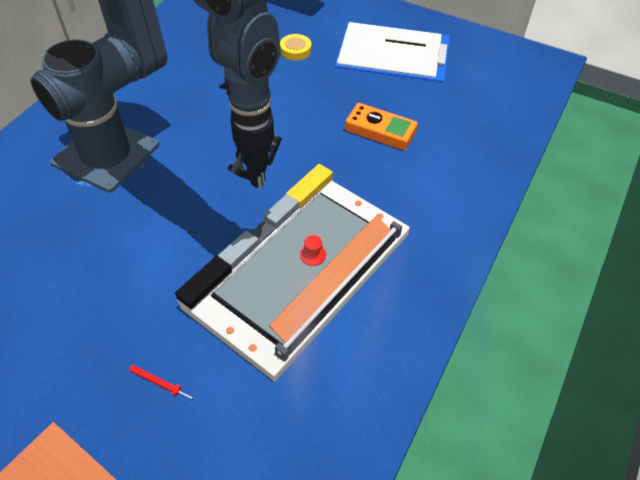

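The copper bar (near (330, 280)) looks swung up, with its front edge raised off the panel. The lifter (313, 250), meter, probe and panel are where they were, and the hand is clear.

```bash
python3 -c "
from rig import robot
print(robot.sign_off())"
```

```text
the job is handed in; nothing more can be done
None
```

The key bottomed out (tips at 41.9 mm, 19.5 N), the last picture shows the clamp bar raised and nothing else visibly moved, and I handed the job in with the hand clear; no verdict came back.

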